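# Hold brass bar against fence and stop for sawing

### The arm

A 7-joint arm with a two-finger parallel gripper is mounted at the origin on the work surface. World frame = base frame: x ahead of the robot, y to its left, z up, the work surface at z = 0. Lengths are in m, angles in rad, forces in N, time in s.
With the tool pointing down it reaches from about 0.4 to 0.75 m from the base axis. Payload 19.5 kg.
Tool frame: the origin (TCP) lies midway between the tips of the shut fingers; the grasp point (between the pads) lies 19 mm behind it; z points along the fingers, y is the direction in which the jaws open and shut (so a half turn about z gives the same grasp; the last joint's range is limited). The gripper opens to 85 mm and grips with 20 to 120 N. Pads are 22 mm wide; open, the fingers measure 114 mm over their backs; the gripper's body (76 mm by 85 mm) begins 54 mm behind the grasp point. The pads swing forward as they close: fully open they stand 13 mm farther back than shut.
Start: joints at [1.251, 0.707, -0.028, 1.485, 0.022, 0.951, -0.075], TCP at [0.158, -0.553, 0.231] pointing down, gripper open.
Joint ranges: [-2.71, 2.71], [-0.32, 2.16], [-1.57, 1.52], [0, 2.45], [-1.46, 4.6], [0, 2.02], [-2.83, 2.83]. Speed limits (rad/s): [1.89, 1.89, 2.57, 2.57, 3.01, 3.01, 3.01].

### API

Orientations are given as a unit quaternion [x, y, z, w].
In Python, from station import manip, claw, vision, current_clock, current_joints, current_qd, current_tau, current_eef_pos, current_ee_rot, current_ft_force, current_torque, current_width gives the robot as it stands. Calls block until the motion is done:
- manip.move_to(position, orientation): joint-space move of the TCP to a pose.
- manip.servo_line(position, rotation=None, v=0.15, until_force=None): straight line of the TCP; rotation=None keeps the orientation; v is the mean speed in m/s. With until_force (N) it stops when the force on the tool has changed by that much, and returns True; else False.
- manip.move_j(angles): joint-space move.
- claw.command_gripper(opening): opening from 0.0 (shut) to 1.0 (fully open); the grip force is fixed at half the most; returns when the fingers have stopped.
- manip.dwell(seconds).
- manip.inverse_kinematics(position, orientation): joint angles nearest the present ones, or None.
- vision.camera(name): name is "side" or "top" or "wrist"; returns a dict with "frame" (420x560x3 uint8, red, green, blue), "intrinsics" (3x3 intrinsics, pixels), "extrinsics" (4x4, takes a point from world to camera coordinates). Camera axes: x right, y down, z forward; pixel columns grow to the right and rows downward; lengths in m; the calibration is good to about 2 mm. A picture is of the moment at which its call begins. There is no depth.
A pose or a line that the arm cannot do raises manip.Unreachable and nothing moves.
- manip.finish_job(): hands the job in, once; it reports no verdict.
Readings, each from a call of its own:
- current_clock(): time.
- current_joints(): joint angles.
- current_qd(): joint speeds.
- current_tau(): joint torques, N m.
- current_eef_pos(): TCP position.
- current_ee_rot(): TCP orientation.
- current_ft_force(): force on the tool from outside, world axes, zero at the start.
- current_torque(): the same for the moment, N m.
- current_width(): opening from 0.0 (shut) to 1.0 (fully open).
Only numpy, scipy, OpenCV 4.12 (cv2) and the standard library are available. Lean on these libraries where they do the work, as an engineer would, in place of code of your own. Each camera call takes 0.05 s, during which the arm holds its last target.

### The job

I want to saw a lock bolt off the longer of the two brass bars: lay that bar on the sawing board, bring its end up against the stop block and its side flush along the fence, and then hold it with one firm slanting push (a kilo and a half to two kilos), down onto the board and into the fence at once. Push on the part that lies on the other side of the saw slot from the stop, with your fingers at least 3 cm clear of the slot, and finish while you are still pushing: do not let go, I will saw while you hold. Leave the short bar, the padlock and the oil bottle where they are.

Things in the scene. Friction and masses are not known exactly. Their poses are not given: they have to be found in the camera images.
- long_bar: the longer brass bar, plain and square, 160 x 20 x 20 mm, about 0.54 kg, loose on the bench at the start. Origin at its very centre (10 mm above whatever it lies on); x along its 160 mm length (either end may be the one that meets the stop). It slides easily on the board (friction coefficient about 0.35).
- short_bar: the shorter brass bar, 70 x 20 x 20 mm, same section and metal; origin at its centre, x along its length. Too short for the job; leave it. The two bars may lie in either of two places.
- sawboard: plywood sawing board screwed to the bench, 180 (x) x 300 (y) x 18 mm (z); origin at the centre of its underside, at bench height. Its top is the surface, 18 mm above the bench, on which the bar is held. The fence runs along its far side.
- fence: straight aluminium fence on the board's far side, 30 mm high, 25 mm thick, with one 4 mm saw slot. Origin: foot of its front face (towards the robot), middle of the slot, on the board's top. +x into the fence, away from the robot; +y along the face towards the stop; z up. It runs from y = -195 to +105 mm; 130 mm of board lie in front. Seated bar: centre at x = -10, z = 10 mm, length along y.
- stop: fixed steel length stop on the fence, 40 to 75 mm to the +y side of the slot: block 22 mm wide (y), 28 mm out from the fence, 37 mm high, black knob to 49 mm. Origin: foot of the face that the bar's end butts, in the plane of the fence's front face, on the board's top; axes as the fence's, block at +y, bar at -y. Seated bar: centre at y = -80 mm.
- padlock: brass padlock with steel shackle lying flat, about 75 x 50 x 22 mm, origin under its body; leave it.
- oiler: black oil bottle with a thin yellow spout, 48 mm across, 125 mm tall, origin at the centre of its underside; leave it.
Mind the look-alikes: they are no part of the job. Of the things that look like the long_bar, the middle-sized one is meant.

How it is judged:
By the outcome, as a careful person would: the job done as asked, in the order asked, and still so for the second after the job is handed in, while the arm keeps its last pose, push and grip.
It also fails if it takes over 61 s, if anything falls off the work surface, if the arm or the gripper's body presses on something with over 40 N, if the wrist force passes 120 N, or if a joint passes its speed limit or range.

## Working session

There is one attempt and no reset: what is moved stays moved. The work goes in short steps, each a Python script; the robot and the scene stay as the last script left them, time stands still between calls to the robot, and variables do not carry over. Pictures are saved under pics/ and viewed, and the job is handed in when it is done.

```bash
mkdir -p pics; ls; python3 - <<'E'
from station import *
import cv2,numpy as np
for n in ["side","top","wrist"]:
    c=vision.camera(n); cv2.imwrite(f"pics/a_{n}.png",c["frame"][:,:,::-1])
    print(n,c["intrinsics"].tolist(),np.round(c["extrinsics"],4).tolist())
print(current_clock(),current_eef_pos(),current_ee_rot(),current_ft_force(),current_width())
E
```

```text
pics
side [[529.4183843967086, 0.0, 288.72999278236], [0.0, 529.4183843967086, 204.49924732148887], [0.0, 0.0, 1.0]] [[-0.9505, -0.3104, -0.0138, 0.4818], [-0.2005, 0.6469, -0.7357, 0.1791], [0.2373, -0.6966, -0.6771, 1.2396], [0.0, 0.0, 0.0, 1.0]]
top [[486.3663429266879, 0.0, 277.7648497300693], [0.0, 486.3663429266879, 213.3716943654959], [0.0, 0.0, 1.0]] [[-0.0117, -0.9995, 0.0303, -0.0906], [-0.9845, 0.0062, -0.1754, 0.5434], [0.1751, -0.0319, -0.984, 1.0339], [0.0, 0.0, 0.0, 1.0]]
wrist [[317.1169174770231, 0.0, 280.7908329722353], [0.0, 317.1169174770231, 214.5797763703618], [0.0, 0.0, 1.0]] [[0.2742, -0.9617, -0.0012, -0.574], [-0.9095, -0.2598, 0.3245, -0.0419], [-0.3124, -0.0878, -0.9459, 0.3814], [0.0, 0.0, 0.0, 1.0]]
0.15 [ 0.15765147 -0.55277922  0.23096828] [ 9.90369317e-01  1.38450215e-01 -4.69077256e-05 -3.88186083e-04] [-0.68233302 -1.21148656 -0.36973827] 1.0035061934906784
```

View pics/a_side.png

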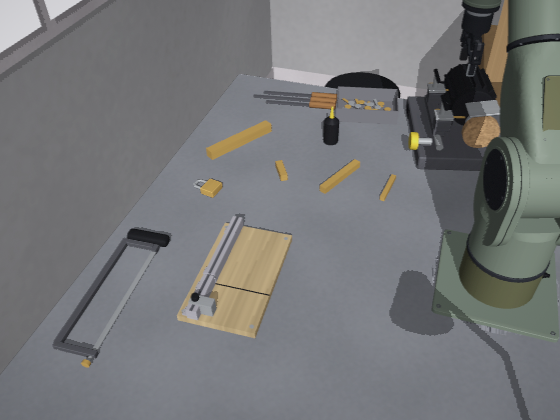

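View pics/a_top.png

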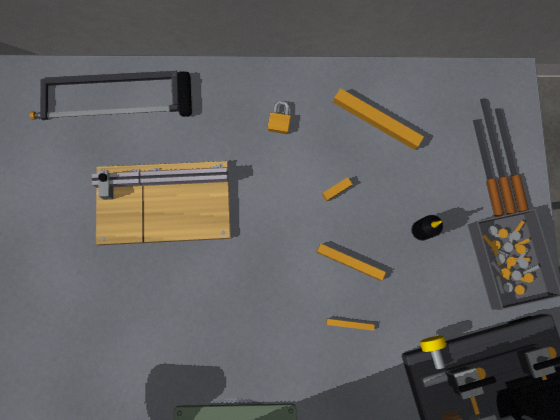

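View pics/a_wrist.png

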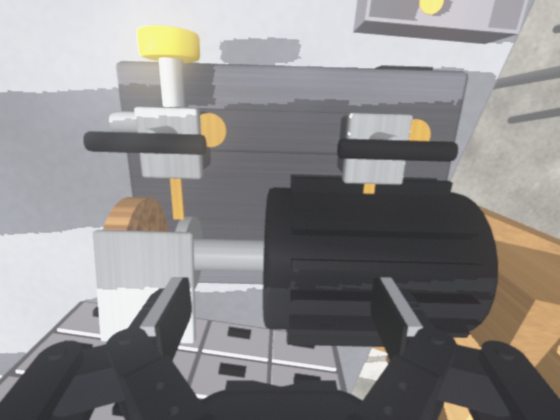

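The side view shows the board at (235,275) with the stop at (200,300). In the top view the three long bars are large (378,118), middle (352,261) and small (351,323), and the short bar is at (338,189). The middle one is the target. Next I'll measure it.

```bash
cat > h.py <<'E'
from station import *
import cv2,numpy as np
from scipy.spatial.transform import Rotation as R
def ray(c,uv,z):
    K,E=np.array(c["intrinsics"]),np.array(c["extrinsics"])
    Rm,t=E[:3,:3],E[:3,3]; C=-Rm.T@t
    d=Rm.T@np.linalg.inv(K)@np.array([uv[0],uv[1],1.])
    return C+d*(z-C[2])/d[2]
def proj(c,p):
    K,E=np.array(c["intrinsics"]),np.array(c["extrinsics"])
    q=K@(E[:3,:3]@np.array(p)+E[:3,3]); return q[:2]/q[2]
def snap(n,name,crop=None,s=1):
    c=vision.camera(n); f=c["frame"][:,:,::-1].copy()
    if crop: x0,y0,x1,y1=crop; f=f[y0:y1,x0:x1]
    cv2.imwrite(f"pics/{name}.png",cv2.resize(f,None,fx=s,fy=s,interpolation=cv2.INTER_CUBIC)); return c
E
python3 - <<'E'
from h import *
t=snap("top","b_board",(80,150,245,255),4.5)
s=snap("side","b_sboard",(170,200,310,340),4.2)
cv2.imwrite("pics/b_bar.png",cv2.resize(t["frame"][235:290,300:400,::-1],None,fx=7,fy=7,interpolation=cv2.INTER_CUBIC))
cv2.imwrite("pics/b_sbar.png",cv2.resize(s["frame"][150:200,310:370,::-1],None,fx=10,fy=10,interpolation=cv2.INTER_CUBIC))
for n,c in (("top",t),("side",s)):
    hsv=cv2.cvtColor(c["frame"],cv2.COLOR_RGB2HSV)
    m=cv2.inRange(hsv,(12,150,60),(28,255,255))
    C=-np.array(c["extrinsics"])[:3,:3].T@np.array(c["extrinsics"])[:3,3]
    print(n,"cam",C)
    cs,_=cv2.findContours(m,cv2.RETR_EXTERNAL,cv2.CHAIN_APPROX_NONE)
    for k in cs:
        if cv2.contourArea(k)<80: continue
        r=cv2.minAreaRect(k); b=cv2.boxPoints(r)
        P=np.array([ray(c,q[0],0.02)[:2] for q in k],np.float32)
        r2=cv2.minAreaRect(P)
        print(np.round(r[0]),np.round(r[1],1),"world",np.round(r2[0],4),np.round(r2[1],4),round(r2[2],1))
E
```

```text
top cam [ 0.35292522 -0.06102     1.11539626]
[433. 343.] [13.7 24.9] world [ 0.2544 -0.4345] [0.029  0.0562] 11.0
[350. 324.] [46.9  5.8] world [ 0.2985 -0.2532] [0.1035 0.0126] 82.3
[508. 267.] [10.3 22.8] world [ 0.4211 -0.6205] [0.0228 0.054 ] 58.8
[351. 262.] [71.2  9.6] world [ 0.4358 -0.2596] [0.1596 0.0217] 65.5
[523. 246.] [10.7 16.1] world [ 0.4673 -0.6597] [0.0239 0.0397] 24.9
[493. 243.] [23.6 11. ] world [ 0.4752 -0.5904] [0.0527 0.0264] 29.3
[495. 197.] [37.3  9.2] world [ 0.584  -0.6036] [0.0874 0.0221] 8.2
[337. 189.] [ 8.8 30.8] world [ 0.6048 -0.2341] [0.0205 0.0731] 31.9
[507. 195.] [37.1  9.2] world [ 0.5892 -0.6325] [0.0863 0.0223] 8.6
[519. 192.] [36.1  9.2] world [ 0.5943 -0.662 ] [0.085  0.0225] 8.3
[279. 123.] [20.7 18.4] world [ 0.7661 -0.1014] [0.049  0.0458] 80.0
[377. 119.] [96.5 15.9] world [ 0.7759 -0.3366] [0.2297 0.0403] 58.0
side cam [0.19971903 0.89709489 0.97780869]
[413. 140.] [ 8.9 17.2] world [ 0.2616 -0.4775] [0.0266 0.0912] 4.7
```

View pics/b_board.png

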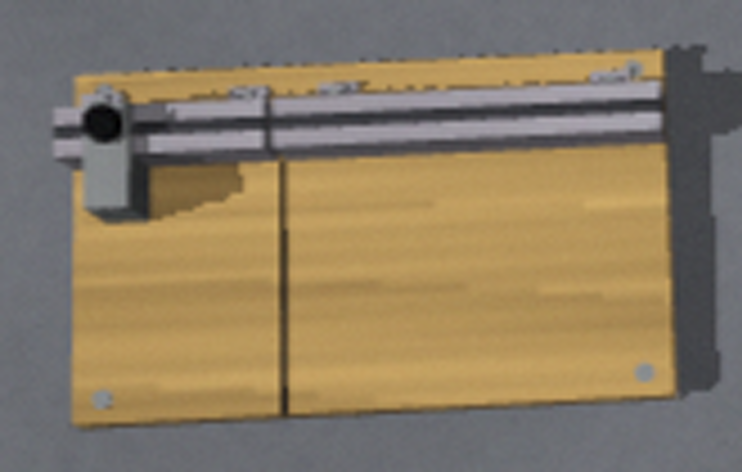

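View pics/b_sboard.png

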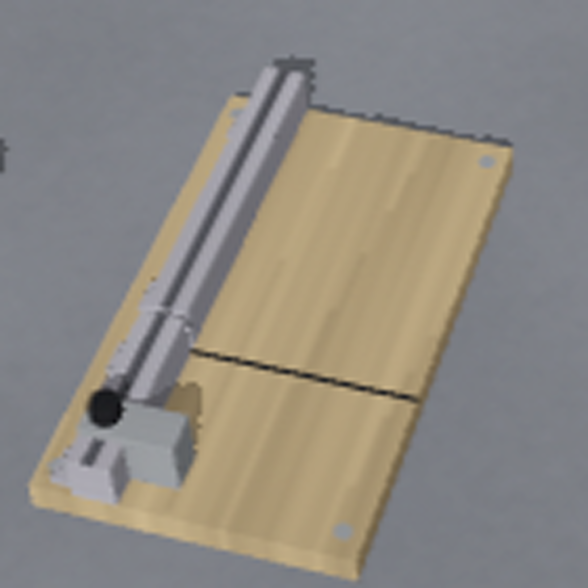

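View pics/b_bar.png

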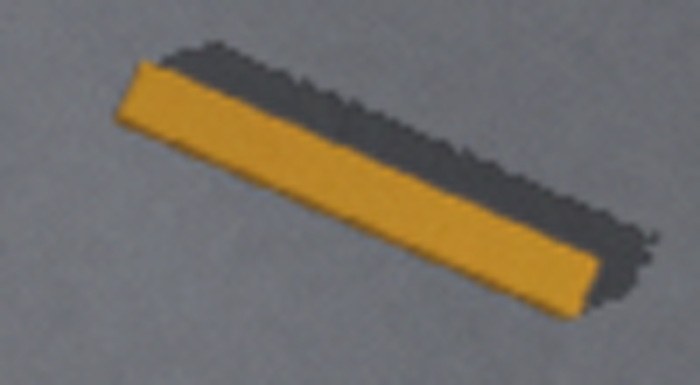

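View pics/b_sbar.png

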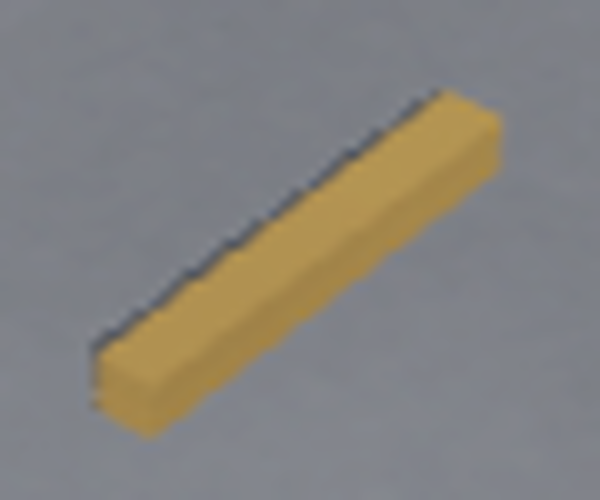

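The crops show the slot meeting the fence foot at (283,160) in the top crop and (192,350) in the side crop. The fence foot runs from (75,170) to (664,143) in the top crop, and the bar is the 160 mm one.

```bash
python3 - <<'E'
from h import *
t=vision.camera("top"); s=vision.camera("side")
T=lambda U,V,z=.018: ray(t,((U+.5)/4.5-.5+80,(V+.5)/4.5-.5+150),z)
S=lambda U,V,z=.018: ray(s,((U+.5)/4.2-.5+170,(V+.5)/4.2-.5+200),z)
for n,p in dict(foot_slot=T(283,160),foot_right=T(664,143),foot_left=T(152,165),slot_near=T(285,415),c_nl=T(72,424),c_nr=T(677,396),c_fl=T(76,77),c_fr=T(664,50),stopNearBottom=T(148,219),
  S_foot_slot=S(192,350),S_slot_near=S(418,400),S_c_nr=S(512,147),S_c_nl=S(358,570),S_c_fl=S(32,490),S_foot_r=S(308,106)).items(): print(n,np.round(p,4))
hsv=cv2.cvtColor(t["frame"],cv2.COLOR_RGB2HSV)
m=cv2.inRange(hsv,(12,150,60),(28,255,255))
m[:,:300]=0;m[:240]=0;m[290:]=0;m[:,400:]=0
k=max(cv2.findContours(m,0,1)[0],key=cv2.contourArea)
print(np.round(cv2.boxPoints(cv2.minAreaRect(np.array([ray(t,q[0],.02)[:2] for q in k],np.float32))),4))
S2=lambda U,V: ray(s,((U+.5)/10-.5+310,(V+.5)/10-.5+150),.02)
for q in [(98,360),(152,388),(502,122),(447,92)]: print(S2(*q))
E
```

```text
foot_slot [0.6159 0.2135 0.018 ]
foot_right [0.624  0.0196 0.018 ]
foot_left [0.6136 0.2796 0.018 ]
slot_near [0.485  0.2077 0.018 ]
c_nl [0.4814 0.3128 0.018 ]
c_nr [0.4931 0.0123 0.018 ]
c_fl [0.6601 0.3203 0.018 ]
c_fr [0.6735 0.02   0.018 ]
stopNearBottom [0.5855 0.2803 0.018 ]
S_foot_slot [0.6151 0.2146 0.018 ]
S_slot_near [0.4848 0.2095 0.018 ]
S_c_nr [0.4946 0.0143 0.018 ]
S_c_nl [0.4778 0.319  0.018 ]
S_c_fl [0.6569 0.3248 0.018 ]
S_foot_r [0.6247 0.0182 0.018 ]
[[ 0.3929 -0.3277]
 [ 0.4127 -0.3367]
 [ 0.4787 -0.1915]
 [ 0.4589 -0.1825]]
[ 0.47830248 -0.18722588  0.02      ]
[ 0.46087603 -0.1801835   0.02      ]
[ 0.39450375 -0.32483465  0.02      ]
[ 0.41301048 -0.3340873   0.02      ]
```

```bash
cat >> h.py <<'E'
YAW=np.radians(2.4); O=np.array([0.6155,0.2138,0.018]); YS=0.067
def F(x,y,z): # fence frame (slot origin) -> world
    c,s=np.cos(YAW),np.sin(YAW); return O+np.array([c*x-s*y,s*x+c*y,z])
def down(deg): a=np.radians(deg)/2; return np.array([np.cos(a),np.sin(a),0,0])
def slant(deg,flip=1): # tool z in fence +x / -z, deg below horizontal ; jaw along fence y
    t=np.radians(deg); z=np.array([np.cos(t),0,-np.sin(t)]); y=np.array([0,flip*1.,0]); x=np.cross(y,z)
    return (R.from_euler('z',YAW)*R.from_matrix(np.c_[x,y,z])).as_quat()
def st(m=""): print(m,"t",round(current_clock(),2),"p",np.round(current_eef_pos(),4),"F",np.round(current_ft_force(),2),"w",round(current_width(),3))
BAR=np.array([0.436,-0.258]); BA=65.5
E
python3 - <<'E'
from h import *
ik=lambda p,q:(lambda r:None if r is None else np.round(r,2))(manip.inverse_kinematics(p,q))
print(ik([*BAR,.004],down(BA)),ik([*BAR,.15],down(BA)))
print(ik(F(-.045,-.018,.1),down(92.4)),ik(F(-.045,-.018,.004),down(92.4)))
for a in (2.4,182.4): print(a,ik(F(-.07,-.018,.01),down(a)))
for f in (1,-1):
  for d in (35,45,55): print(f,d,ik(F(-.022,-.065,.022),slant(d,f)),ik(F(-.1,-.065,.1),slant(d,f)))
E
```

```text
[ 0.51  1.   -0.06  1.91  0.22  0.24 -0.17] [ 0.55  0.73 -0.15  1.83  0.17  0.59 -0.13]
[-0.31  0.89 -0.15  1.5   0.17  0.76 -0.48] [-0.35  1.04 -0.07  1.54  0.11  0.56 -0.43]
2.4 [-0.58  1.05  0.38  1.64 -0.62  0.57 -1.37]
182.4 [-0.14  1.05 -0.51  1.63  0.75  0.67  0.57]
1 35 [ 0.02  1.42 -0.91  2.33  2.59  1.73 -0.91] None
1 45 [ 0.19  1.52 -1.35  2.24  2.38  1.72 -0.46] None
1 55 [ 0.22  1.42 -1.35  2.11  2.14  1.5  -0.36] [ 0.15  1.18 -1.35  2.36  1.96  1.5  -0.66]
-1 35 [ 0.02  1.42 -0.91  2.33  2.59  1.73  2.24] None
-1 45 [ 0.05  1.29 -0.91  2.24  2.42  1.41  2.3 ] None
-1 55 [-0.14  1.06 -0.47  2.12  2.39  0.82  2.11] [-0.1   0.91 -0.69  2.36  2.22  0.97  2.12]
```

```bash
python3 - <<'E'
from h import *
st("0"); claw.command_gripper(0.6); st("g")
manip.move_to([*BAR,.10],down(BA)); st("above")
manip.servo_line([*BAR,.006],v=.12); st("down")
snap("wrist","c_wrist"); 
claw.command_gripper(0.0); st("grip")
manip.servo_line([*BAR,.10],v=.15); st("up")
snap("side","c_side",(250,60,450,210),3.5)
E
```

```text
0 t 0.35 p [ 0.1577 -0.5529  0.2312] F [-0.51  0.2   0.63] w 0.999
g t 0.78 p [ 0.1577 -0.5529  0.2313] F [0.1  0.32 0.35] w 0.601
above t 2.35 p [ 0.4356 -0.2592  0.1002] F [-0.07 -0.04 -1.32] w 0.602
down t 3.28 p [ 0.4362 -0.2582  0.0066] F [-0.05  0.46  0.36] w 0.6
grip t 3.74 p [ 0.4363 -0.2582  0.0066] F [ 1.39  1.39 10.29] w 0.214
up t 4.52 p [ 0.4356 -0.2578  0.0993] F [-0.53  1.2  -4.75] w 0.217
```

View pics/c_wrist.png

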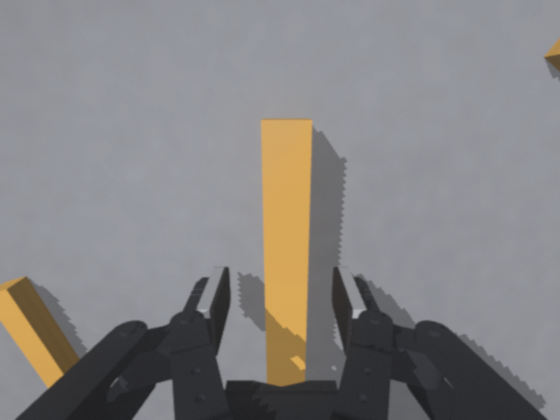

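View pics/c_side.png

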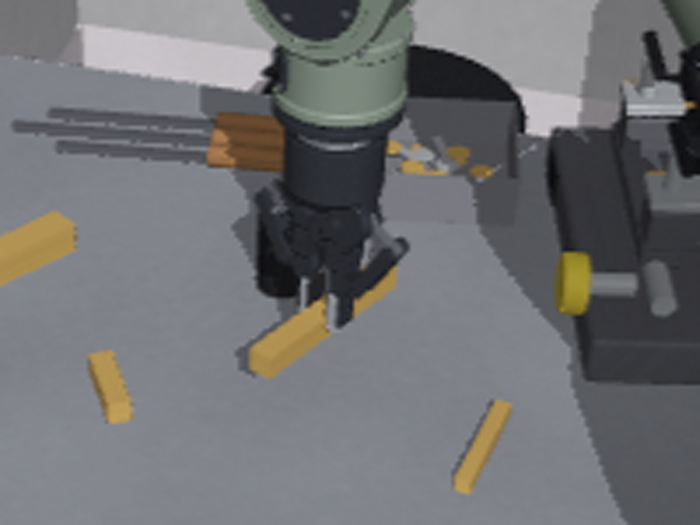

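The wrist view has the bar centred between the fingers at (287,250). The side view shows it lifted level at (320,320). Next I'll place it on the board.

```bash
python3 - <<'E'
from h import *
y=-.023
manip.servo_line([*BAR,.14],v=.2)
manip.move_to(F(-.045,y,.10),down(92.4)); st("above")
manip.servo_line(F(-.045,y,.016),v=.12); st("near")
print(manip.servo_line(F(-.045,y,.004),v=.03,until_force=4)); st("down")
claw.command_gripper(0.42); st("rel")
manip.servo_line(F(-.045,y,.07),v=.15); st("up")
manip.move_to(F(-.12,y,.10),down(2.4)); st("turned")
claw.command_gripper(0.0); st("shut")
snap("top","d_top",(80,150,245,255),4.5)
snap("side","d_side",(150,180,330,340),4.2)
E
```

```text
above t 6.62 p [0.5718 0.1874 0.118 ] F [-0.21 -0.01 -5.82] w 0.216
near t 7.47 p [0.5719 0.189  0.0347] F [ 0.87 -0.68 -4.39] w 0.215
True
down t 7.85 p [0.5718 0.189  0.024 ] F [ 0.86 -0.37  1.11] w 0.211
rel t 8.17 p [0.5713 0.1888 0.0238] F [ 0.41  1.19 -0.18] w 0.416
up t 8.74 p [0.5713 0.1888 0.0874] F [-0.09 -0.3  -0.07] w 0.419
turned t 9.82 p [0.4965 0.1857 0.1174] F [-0.09  0.09 -0.1 ] w 0.42
shut t 10.25 p [0.4966 0.1858 0.118 ] F [-0.23  0.14  0.18] w -0.0
```

View pics/d_top.png

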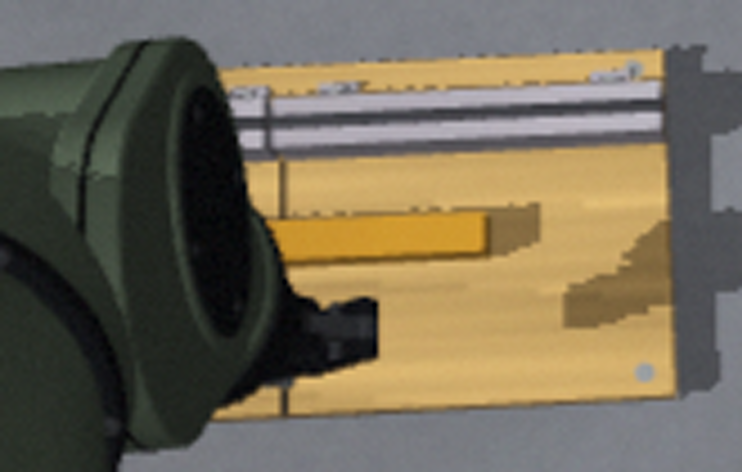

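View pics/d_side.png

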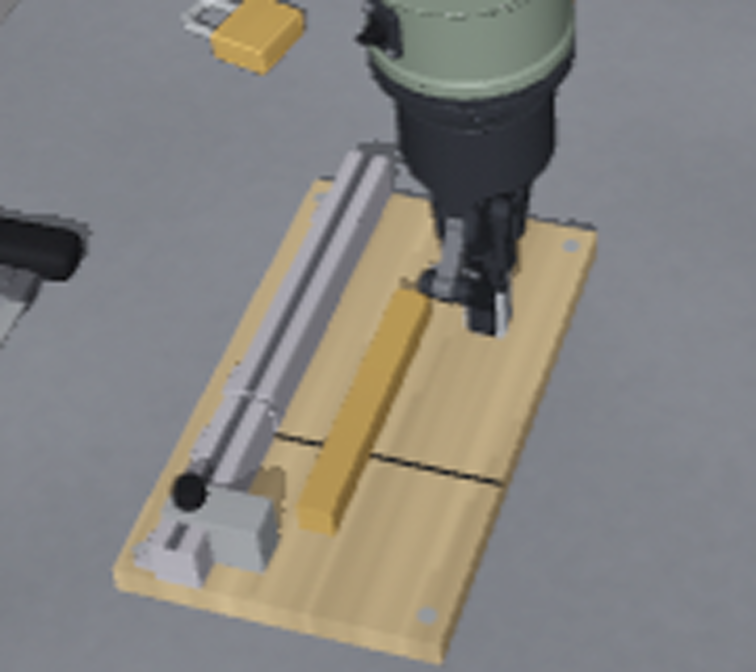

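The bar lies parallel to the fence. Its trailing end is at (487,232) in the top crop and its lead end at (318,510) in the side crop. I'll check how far the lead end is from the stop.

```bash
python3 - <<'E'
from h import *
t=vision.camera("top"); s=vision.camera("side")
def inv(p):
    c,s_=np.cos(YAW),np.sin(YAW); d=p-O; return np.round([c*d[0]+s_*d[1],-s_*d[0]+c*d[1]],4)
T=lambda U,V,z=.038: inv(ray(t,((U+.5)/4.5-.5+80,(V+.5)/4.5-.5+150),z))
S=lambda U,V,z=.038: inv(ray(s,((U+.5)/4.2-.5+150,(V+.5)/4.2-.5+180),z))
print(T(486,212),T(487,251),T(280,222)); print(S(302,506),S(336,515),S(400,287),S(432,297))
print("stop top near/-? ",S(205,485,.055),S(275,507,.055),S(263,570,.018))
ik=lambda p,q:(lambda r:None if r is None else np.round(r,2))(manip.inverse_kinematics(p,q))
for d in (50,55,60,65):
  for f in (1,-1): print(d,f,ik(F(-.022,-.065,.022),slant(d,f)),ik(F(-.08,-.065,.08),slant(d,f)))
E
```

```text
[-0.036  -0.1056] [-0.0559 -0.1057] [-0.0363 -0.0034]
[-0.0393  0.0567] [-0.0585  0.0575] [-0.0377 -0.1036] [-0.058 -0.101]
stop top near/-?  [0.0079 0.0688] [-0.0324  0.0725] [-0.0271  0.0869]
50 1 [ 0.2   1.47 -1.35  2.18  2.26  1.61 -0.42] [ 0.14  1.3  -1.35  2.38  2.1   1.64 -0.67]
50 -1 [-0.4   1.07 -0.03  2.2   2.79  0.82  1.54] [-0.45  0.94 -0.03  2.39  2.76  0.89  1.49]
55 1 [ 0.22  1.42 -1.35  2.11  2.14  1.5  -0.36] [ 0.17  1.25 -1.35  2.3   2.01  1.51 -0.58]
55 -1 [-0.38  1.02 -0.03  2.13  2.77  0.63  1.6 ] [-0.43  0.89 -0.03  2.32  2.74  0.68  1.56]
60 1 [ 0.23  1.39 -1.35  2.04  2.03  1.41 -0.28] [ 0.2   1.22 -1.35  2.22  1.91  1.4  -0.48]
60 -1 [-0.36  0.99 -0.03  2.06  2.7   0.45  1.69] [-0.41  0.85 -0.03  2.24  2.68  0.49  1.66]
65 1 [ 0.18  1.24 -1.13  1.96  1.89  1.12 -0.28] [ 0.22  1.19 -1.35  2.13  1.79  1.32 -0.36]
65 -1 [-0.34  0.98 -0.03  1.98  2.53  0.28  1.88] [-0.51  0.84  0.19  2.16  3.1   0.26  1.24]
```

```bash
python3 - <<'E'
from h import *
def inv(p):
    c,s_=np.cos(YAW),np.sin(YAW); d=p-O; return np.round([c*d[0]+s_*d[1],-s_*d[0]+c*d[1],d[2]],4)
q=down(2.4)
manip.move_to(F(-.09,-.025,.04),q); manip.servo_line(F(-.09,-.025,.007),v=.1); st("low")
print(manip.servo_line(F(-.020,-.025,.007),v=.045,until_force=8)); st("fence"); print(inv(current_eef_pos()))
manip.servo_line(F(-.05,-.025,.007),v=.1)
manip.servo_line(F(-.05,-.025,.06),v=.15)
manip.servo_line(F(-.019,-.145,.06),v=.2)
manip.servo_line(F(-.019,-.145,.007),v=.12); st("behind")
print(manip.servo_line(F(-.019,-.09,.007),v=.03,until_force=7)); st("stop"); print(inv(current_eef_pos()))
manip.servo_line(F(-.022,-.15,.007),v=.12)
manip.servo_line(F(-.06,-.18,.12),v=.2); st("clear")
snap("top","e_top",(80,150,245,255),4.5)
snap("side","e_side",(150,180,330,340),4.2)
E
```

```text
low t 11.31 p [0.5267 0.1852 0.0257] F [ 0.5  -0.03  0.78] w 0.001
True
fence t 12.52 p [0.5861 0.1874 0.0243] F [0.33 0.05 0.38] w -0.002
[-0.0305 -0.0252  0.0063]
behind t 14.72 p [0.6027 0.0685 0.0254] F [-0.31 -0.11  0.79] w 0.002
True
stop t 15.93 p [0.6009 0.106  0.0248] F [ 0.27 -3.48  1.38] w 0.001
[-0.0191 -0.1071  0.0068]
clear t 17.21 p [0.563  0.0322 0.1371] F [-0.12 -0.11 -0.81] w -0.002
```

View pics/e_top.png

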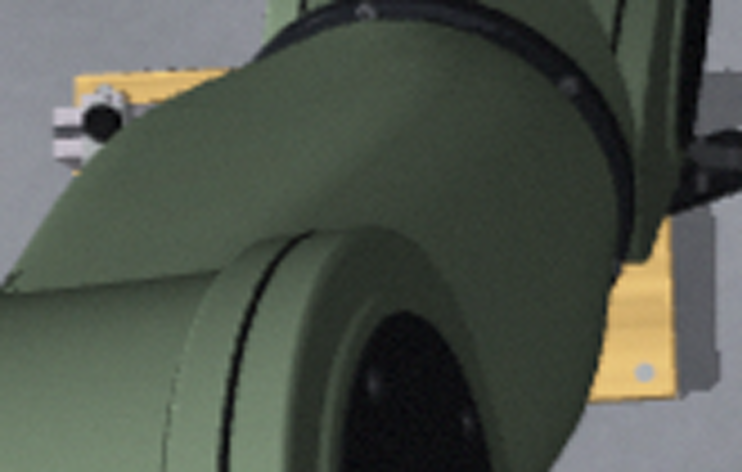

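View pics/e_side.png

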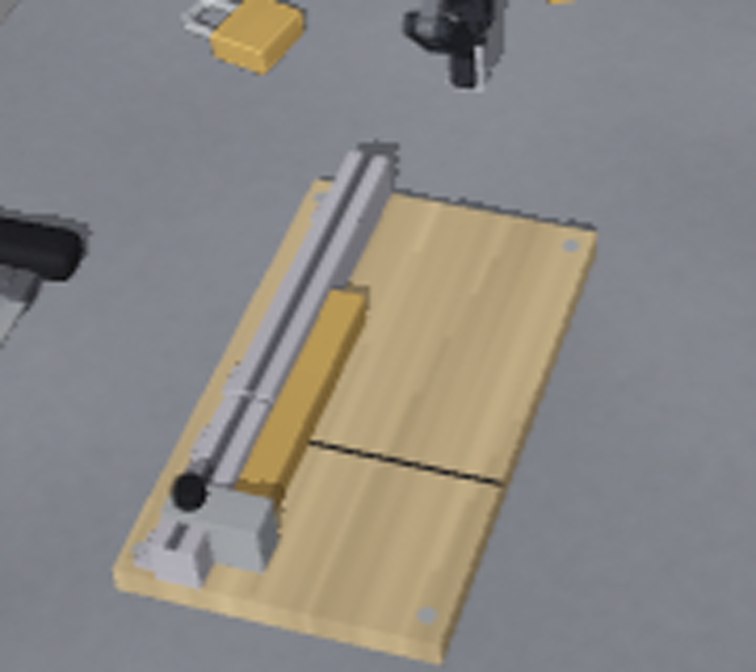

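The side view shows the bar in the corner: its end touches the stop at (262,490) and its side lies along the fence. The contact positions also match the predictions to 0.5 mm. Next is a light re-flush, then the slanting push.

```bash
cat >> h.py <<'E'
def inv(p):
    c,s_=np.cos(YAW),np.sin(YAW); d=np.asarray(p)-O; return np.round([c*d[0]+s_*d[1],-s_*d[0]+c*d[1],d[2]],4)
def force(n=8):
    a=[]
    for _ in range(n): manip.dwell(.03); a.append(current_ft_force())
    a=np.mean(a,0); return R.from_euler('z',-YAW).apply(a)
E
python3 - <<'E'
from h import *
q=down(2.4)
manip.move_to(F(-.06,-.02,.08),q); manip.servo_line(F(-.06,-.02,.007),v=.12)
print(manip.servo_line(F(-.020,-.02,.007),v=.03,until_force=8)); print(inv(current_eef_pos()))
manip.servo_line(F(-.07,-.02,.007),v=.12); manip.servo_line(F(-.1,-.06,.10),v=.2); st("clear")
a=np.radians(50); n=np.array([np.cos(a),0,-np.sin(a)]); e=np.array([-.020,-.065,.020])
Q=slant(50,-1)
manip.move_to(F(*(e-n*.075)),Q); st("slant")
manip.servo_line(F(*(e-n*.03)),v=.1); st("pre"); print("base",force())
print(np.round(current_joints(),2))
snap("side","f_side",(150,130,370,340),3)
E
```

```text
True
[-0.0305 -0.0201  0.0064]
clear t 20.87 p [0.5183 0.1502 0.1172] F [0.64 2.34 0.82] w 0.001
slant t 23.57 p [0.5502 0.1459 0.0955] F [ 0.27 -0.35  0.03] w -0.0
pre t 24.18 p [0.5787 0.1471 0.0611] F [-0.19  0.07  0.62] w -0.002
base [ 0.11163047  0.1385496  -0.17965038]
[-0.41  1.02 -0.02  2.26  2.79  0.84  1.53]
```

View pics/f_side.png

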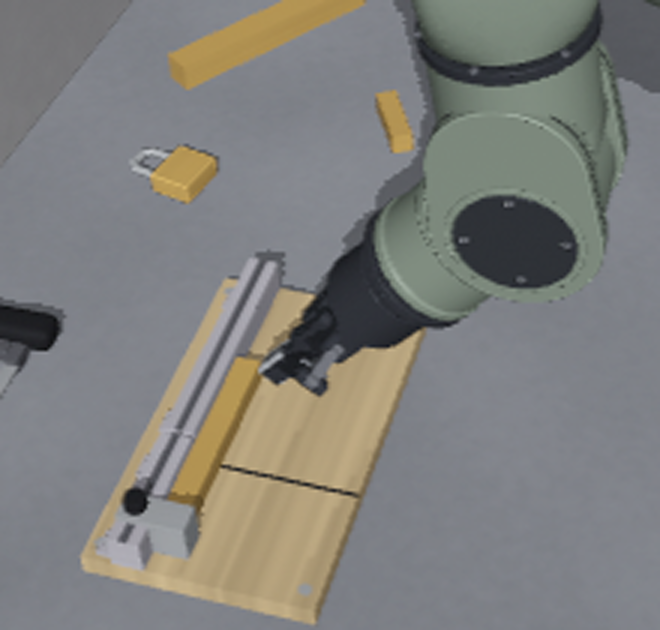

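The fingers are slanted above the far half of the bar at (285,370), well away from the slot at (235,470). Now I push.

```bash
python3 - <<'E'
from h import *
a=np.radians(50); n=np.array([np.cos(a),0,-np.sin(a)]); e=np.array([-.020,-.065,.020])
b=force(); print("base",np.round(b,2))
print(manip.servo_line(F(*(e+n*.008)),v=.02,until_force=9))
p=inv(current_eef_pos()); f=force()-b; print(p,np.round(f,2),np.linalg.norm(f),(p-e)@n)
d=(p-e)@n
for i in range(14):
    m=np.linalg.norm(f)
    if m>16.3: break
    d+=.0005 if m>10 else .001
    manip.servo_line(F(*(e+n*d)),v=.01); f=force()-b
    print(round(d,4),inv(current_eef_pos()),np.round(f,2),round(np.linalg.norm(f),2),round(current_clock(),2))
E
```

```text
base [ 0.11 -0.07  0.15]
True
[-0.0193 -0.065   0.0189] [-7.47 -0.23 12.38] 14.462656320328518 0.0012926002142114531
0.0018 [-0.0192 -0.065   0.019 ] [-11.26  -0.22  14.68] 18.5 26.95
```

```bash
python3 - <<'E'
from h import *
b=np.array([.11,0,0])
for i in range(2): f=force(16)-b; print(np.round(f,2),round(np.linalg.norm(f),2))
a=np.radians(50); n=np.array([np.cos(a),0,-np.sin(a)]); e=np.array([-.020,-.065,.020])
manip.servo_line(F(*(e+n*.00162)),v=.01)
for i in range(3): f=force(16)-b; print(np.round(f,2),round(np.linalg.norm(f),2))
st("hold"); print(inv(current_eef_pos()))
snap("side","g_side",(170,220,300,340),5)
snap("top","g_top"); snap("wrist","g_wrist")
E
```

```text
[-11.24  -0.28  14.59] 18.42
[-11.12  -0.56  14.54] 18.31
[-9.49 -0.32 12.22] 15.48
[-9.58 -0.53 12.48] 15.75
[-9.6  -0.09 12.34] 15.64
hold t 29.87 p [0.599 0.148 0.037] F [-8.93 -0.46 12.75] w 0.002
[-0.0192 -0.065   0.019 ]
```

View pics/g_side.png

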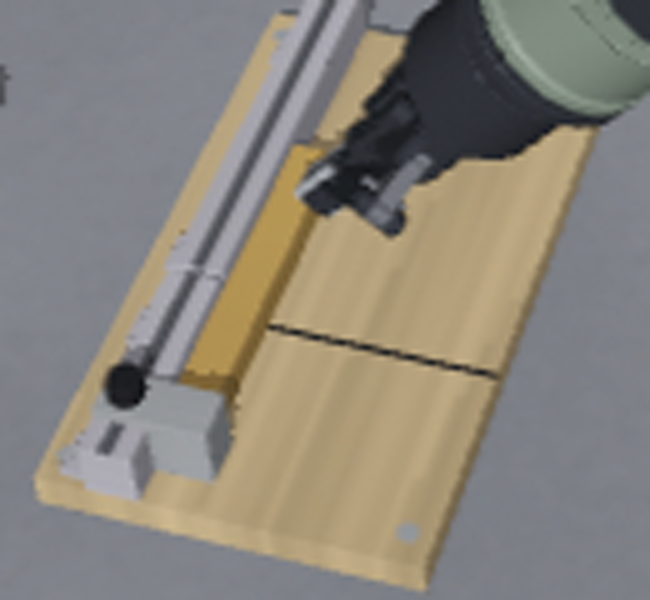

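View pics/g_wrist.png

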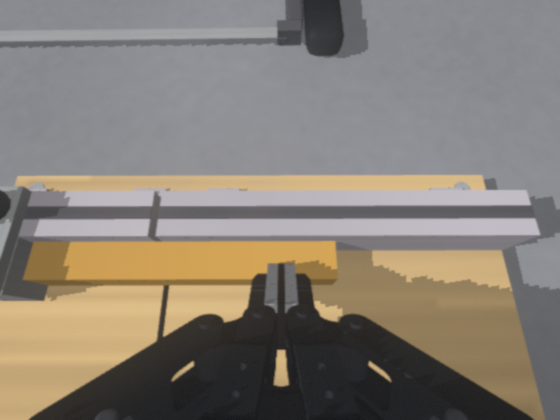

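```bash
python3 - <<'E'
from h import *
b=np.array([.11,0,0])
a=np.radians(50); n=np.array([np.cos(a),0,-np.sin(a)]); e=np.array([-.020,-.065,.020])
manip.servo_line(F(*(e+n*.00171)),v=.01)
for i in range(3): f=force(16)-b; print(np.round(f,2),round(np.linalg.norm(f),2))
if 15.7<np.linalg.norm(f)<18.9:
    manip.finish_job(); print("done",current_clock())
E
```

```text
[-10.5   -0.33  13.42] 17.04
[-1.045e+01 -1.000e-02  1.344e+01] 17.03
[-10.38  -0.3   13.55] 17.07
the job is handed in; nothing more can be done
the job is handed in; nothing more can be done
```

The long bar is on the sawing board against the stop and the fence, and the arm is still pushing on it. I handed the job in at about 32 s, well inside the 61 s limit.

**What I did:**
- I picked the middle-sized of the three look-alike bars. It measured about 160 x 21 mm in the camera image.
- I laid it on the board, pushed it into the fence, slid it along to the stop, and pushed it into the fence once more.
- I then held it with the shut fingers on its upper front edge, on the far side of the slot from the stop. The push is centred 65 mm from the slot.

**Last checks:**
- **Push:** it was steady at 17.0 N (about 1.74 kg), made up of 13.5 N down and 10.4 N into the fence. While setting it I went through 18.5 N and 15.6 N, without leaving contact.
- **Seating:** the fingers stopped within 0.5 mm of where I expected at both the fence and the stop. The side and wrist pictures taken during the hold, just before a last small force adjustment, show the bar flush with the fence and its end against the stop.
- **Finger clearance:** the fingertips are about 5 cm from the slot. The wider finger knuckles, up off the bar, are about 3.5 cm clear, but that figure is only estimated from the picture.
- **Other things:** I did not touch the short bar, the padlock or the oil bottle, though I did not measure their positions again at the end.

No check failed. The two cameras disagreed by up to 3 mm on some positions, so I used contact rather than vision for the final seating.

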